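Return an embossing die through the flap of the die chute

ROBOT

A 6-joint arm with a two-finger parallel gripper is mounted at the origin on the work surface. World frame = base frame: x ahead of the robot, y to its left, z up, the work surface at z = 0. Lengths are in mm, angles in rad, forces in N, time in s.
With the tool pointing down it reaches from about 275 to 750 mm from the base axis. Payload 10.2 kg.
Tool frame: the origin (TCP) lies midway between the tips of the shut fingers; the grasp point (between the pads) lies grasp_offset behind it (grasp_offset is the distance from the TCP to the grasp point, in mm); x points along the fingers, z is the direction in which the jaws open and shut, and the axes are right-handed (so a half turn about x gives the same grasp; the last joint's range is limited). The gripper opens to 85 mm and grips with 20 to 120 N. Pads are 22 mm wide; open, the fingers measure 114 mm over their backs; the gripper's body (76 mm by 85 mm) begins 54 mm behind the grasp point. The pads swing forward as they close: fully open they stand 13 mm farther back than shut.
Start: joints at [-1.57, 0.313, 1.498, -0, 1.331, -0.223], TCP at [116.503, -511.916, 231.294] pointing down, gripper open.
Joint ranges: [-2.94, 2.94], [-0.97, 2.17], [0.19, 2.56], [-1.23, 4.37], [0.02, 3.11], [-2.88, 2.88]. Speed limits (rad/s): [2.39, 2.39, 3.01, 3.14, 3.14, 3.14].

INTERFACE

Orientations are given as a unit quaternion [w, x, y, z].
In Python, from rig import sense, capture, calibration, finish_job, grasp_offset gives the robot as it stands.
- The arm moves only by the shell command python3 -m jog 'ROWS' [FORCE]. ROWS is JSON, a list of rows, each an object with "linear": the shift along the tool's x, y, z scaled (see below), a list of three; "rotation": the turn, a rotation vector about the tool's x, y, z scaled (see below), a list of three; "grip": the finger opening in mm, from 0 to 85.4. A call has 1 to 20 rows; each row is the pose to reach, as a shift and turn from the pose measured when the call began, along the tool's axes at that moment; what a row does not reach only later rows make up. The controller multiplies each number of a shift by 0.3 m and each number of a turn by 0.5 rad. A row lasts 1/12 s, in which the tool goes at most 41.7 mm and 7.16 degrees, less where a joint would pass 70% of its speed; a pose out of reach is approached as far as the arm can. A call with a number of a shift or a turn outside -1 to 1 is refused whole. A call with a gripper value outside its range is refused whole. The fingers move at their own pace and stop on an object; FORCE is the grip in N (left out, the last holds). Time passes only in rows, so rows that repeat a pose let the fingers close. It gives the time, the measured TCP pose, the force and the opening at its end, in the units of the state.
- sense(): the state, without advancing time (a new reading comes with each control period).
- capture(name): name is "side" or "top" or "wrist"; returns (picture, depth): 384x512x3 uint8, red, green, blue; 384x512 float32, mm along the optical axis (not along the pixel's ray), 0 where there is no reading.
- calibration(name): a dict with "intrinsics" (3x3 intrinsics, pixels), "world_from_camera" (4x4, takes a point from camera to world coordinates). Camera axes: x right, y up, looking along -z (the intrinsics and any distortion apply to the point x, -y, -z); pixel columns grow to the right and rows downward; lengths in mm; the calibration is good to about 2 mm. A picture is of the moment at which its call begins: read the wrist's pose just before it. calibration takes no time and is no camera call; for the wrist camera it gives the pose at the moment of the call.
- finish_job(): hands the job in, once; it reports no verdict.
The state is a dict: "time_s": time; "joints": joint angles; "dq": joint speeds; "tau": joint torques, N m; "eef_pos": TCP position; "ee_rot": TCP orientation; "force": force on the tool from outside, world axes, zero at the start; "wrist_torque": the same for the moment, N m; "grip_width": opening from 0.0 (shut) to 1.0 (fully open).
Only numpy, scipy, OpenCV 4.12 (cv2) and the standard library are available. Lean on these libraries where they do the work, as an engineer would, in place of code of your own. Each camera call takes 0.05 s, during which the arm holds its last target.

TASK

Push the round brass embossing die along the black deck of the die-return chute with the fingers, through the red hanging flap, so that the die itself pushes the flap open and slides down the ramp into the green-floored tray behind. Then draw the fingers back so that the flap swings fully shut by itself, with the die lying still in the tray. Never lift the die, and leave the mallet, the bottle and the little wooden slicker standing where they are.

Things in the scene. Friction and masses are not known exactly. Their poses are not given: they have to be found in the camera images.
- chute: Die-return chute, a fixed plywood unit. Origin at bench level (z = 0) under the middle of the lip where its deck ends; +x is the way the die must travel, y across, z up. Deck: flat black stone, top 60 mm above the bench, x from -210 mm to the lip at 0, y from -150 to 150 mm, outer edges without rim. The die slides easily on the chute (friction about 0.25).
- lip (a point): Middle of the lip, the far edge of the deck, at deck height (60 mm above the bench); axes as the chute's. Beyond it a smooth steel ramp falls at 38 degrees. The die tips over the lip and slides down by itself once its centre is 15 to 25 mm past the lip.
- funnel (a point): Middle of the mouth of the funnel, on the deck, 112 mm before the lip. Two wooden guides, 16 mm high and 8 mm thick, stand on the deck: clear width about 200 mm here, narrowing evenly to 100 mm at 26 mm before the lip, then straight on to the flap.
- tray (a point): Middle of the green tray floor, 141 mm past the lip and 8 mm above the bench. The floor runs from 67 to 215 mm past the lip. Tray and ramp are 104 mm wide inside and open on top; their walls end 68 mm above the bench.
- rod (a point): Middle of the flap's hinge rod, 15 mm past the lip, 44 mm above the deck (104 mm above the bench). Steel, 6 mm thick, spans the 104 mm wide doorway between two posts (14 mm along x) that end 108 mm above the bench: fingers coming from above cannot go farther than about 8 mm past the lip.
- flap (a joint): Red flap 98 mm wide, 37 mm from the hinge axis to its lower edge, 4 mm thick, 80 g, hung from the rod; it swings only inward (to the chute's +x). Value in rad: 0 hanging shut, grows as it opens, 1.4 fully open; it falls shut by its own weight. Its lower edge hangs 7 mm above deck level.
- flap_edge (a point): The middle of the flap's lower edge.
- die: Round brass-coloured embossing die lying flat on the deck, a disc 64 mm in diameter and 20 mm high with a thin flower relief on top, about 0.3 kg. Origin at the centre of its underside, z up.
- mallet: Bystander: upright mallet, off-white cylinder head 68 mm across and 85 mm high with a brass collar and dark wooden handle above, 193 mm tall, standing on the bench beside the chute. Origin at the centre of its underside.
- bottle: Bystander: white plastic bottle 52 mm across, 130 mm tall, standing on the bench beside the chute. Origin at the centre of its underside.
- slicker: Bystander: small dark wooden edge slicker, a grooved spool 28 mm across and 42 mm tall, standing on the deck outside a funnel guide. Origin at the centre of its underside.
Mind the look-alikes: they are no part of the job. What is meant by the die is not purple or turquoise, and is the smaller of those in its own colour.

How it is judged:
By the outcome, as a careful person would: the job done as asked, in the order asked, and still so for the second after the job is handed in, with the robot touching nothing.
It also fails if it takes over 35 s, if anything falls off the work surface, if the arm or the gripper's body presses on something with over 40 N, if the wrist force passes 120 N, or if a joint passes its speed limit or range.

## Working session

There is one attempt and no reset: what is moved stays moved. The work goes in short steps, Python scripts to look and compute and a shell command to move; the robot and the scene stay as the last step left them, time stands still between calls to the robot, and variables do not carry over. Pictures are saved under pics/ and viewed, and the job is handed in when it is done.

```bash
ls; mkdir -p pics
python3 - <<'E'
from rig import *
import cv2,numpy as np
print(sense(),grasp_offset)
for n in("side","top","wrist"):
    c=calibration(n);p,d=capture(n)
    cv2.imwrite(f"pics/{n}0.png",p[:,:,::-1]);np.savez(f"pics/{n}0.npz",p=p,d=d,K=c["intrinsics"],T=c["world_from_camera"])
    print(n,c)
E
```

```text
pics
{'time_s': 0.0, 'joints': array([-1.57038698e+00,  3.13453399e-01,  1.49843112e+00, -2.34067600e-05,
        1.33099652e+00, -2.23386676e-01]), 'dq': array([ 0.00071424,  0.00013171, -0.00197375,  0.0010274 ,  0.00121825,
       -0.00119203]), 'tau': array([-1.37128634e-03, -4.12269902e+01, -2.59744906e+01, -2.67745327e-04,
        4.13768328e-03,  2.03623166e-06]), 'eef_pos': array([ 116.50364897, -511.648489  ,  230.73558238]), 'ee_rot': array([ 0.55241587,  0.44138993,  0.55299695, -0.4406881 ]), 'force': array([ 0.54356709, -0.15550949,  0.55765429]), 'wrist_torque': array([ 0.06984735, -0.00824996,  0.0257672 ]), 'grip_width': 0.9954762121050915} 18.700000000000003
side {'intrinsics': array([[369.79005848,   0.        , 255.45367758],
       [  0.        , 369.79005848, 193.22099271],
       [  0.        ,   0.        ,   1.        ]]), 'world_from_camera': array([[-9.74369934e-01,  1.60445425e-01, -1.57672119e-01,
         4.44367217e+02],
       [-2.24738389e-01, -7.24816068e-01,  6.51255959e-01,
         6.11703867e+02],
       [-9.79224628e-03,  6.69999204e-01,  7.42297
[... 497 characters left out ...]
.52668727e-03,  2.24242754e-01,  9.74517646e-01,
         9.04896727e+02],
       [ 0.00000000e+00,  0.00000000e+00,  0.00000000e+00,
         1.00000000e+00]])}
wrist {'intrinsics': array([[290.50502689,   0.        , 256.38273633],
       [  0.        , 290.50502689, 191.12073162],
       [  0.        ,   0.        ,   1.        ]]), 'world_from_camera': array([[ 2.21875735e-01,  9.35021021e-01,  2.76598715e-01,
         1.86833915e+02],
       [-9.75073996e-01,  2.13158121e-01,  6.15980285e-02,
        -4.95798885e+02],
       [-1.36381065e-03, -2.83371322e-01,  9.59009298e-01,
         3.73044971e+02],
       [ 0.00000000e+00,  0.00000000e+00,  0.00000000e+00,
         1.00000000e+00]])}
```

View pics/top0.png

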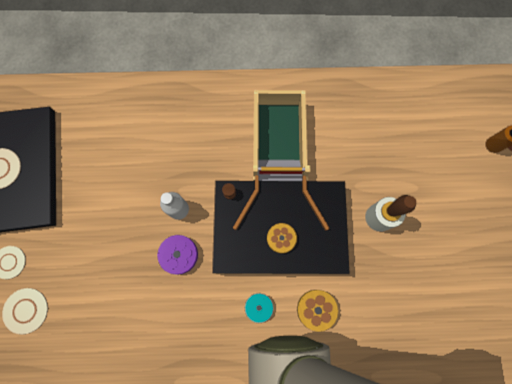

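View pics/side0.png

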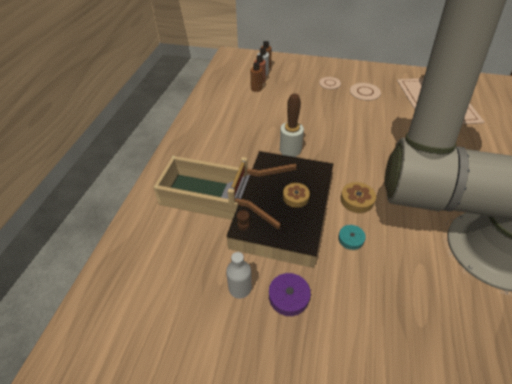

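Candidates for the die in the top view are: small brass disc on the deck (282,238), larger brass disc on the bench (318,310), purple (177,254), turquoise (259,308). I choose the smaller brass one on the deck, then check it in a crop and measure it.

```bash
cat > h.py <<'E'
import numpy as np,cv2
def load(f): z=np.load(f); return z["p"],z["d"],z["K"],z["T"]
def xyz(d,K,T):
    v,u=np.mgrid[:d.shape[0],:d.shape[1]]
    P=np.stack([(u-K[0,2])/K[0,0]*d,-(v-K[1,2])/K[1,1]*d,-d,np.ones_like(d)],-1)
    return (P@T.T)[...,:3]
def ray_at_z(uv,z,K,T):
    r=T[:3,:3]@np.array([(uv[0]-K[0,2])/K[0,0],-(uv[1]-K[1,2])/K[1,1],-1.]); o=T[:3,3]
    return o+r*(z-o[2])/r[2]
E
python3 - <<'E'
from h import *
p,d,K,T=load("pics/top0.npz");W=xyz(d,K,T)
cv2.imwrite("pics/crop0.png",cv2.resize(p[80:340,150:430,::-1],None,fx=2.7,fy=2.2,interpolation=cv2.INTER_CUBIC))
for uv in[(282,238),(318,310),(230,265),(340,190),(282,265),(282,130),(230,190),(384,215),(170,200),(410,205)]:
    print(uv,W[uv[1],uv[0]].round(1))
hsv=cv2.cvtColor(p,cv2.COLOR_RGB2HSV)
br=(hsv[...,0]>12)&(hsv[...,0]<28)&(hsv[...,1]>120)
for n,(u0,u1,v0,v1),zl,zh in[("die",(260,305,218,258),72,90),("big",(292,345,284,335),10,40)]:
    m=np.zeros(d.shape,bool);m[v0:v1,u0:u1]=1
    m&=(W[...,2]>zl)&(W[...,2]<zh); q=W[m]
    print(n,m.sum(),q.min(0),q.max(0),cv2.minEnclosingCircle(q[:,:2].astype(np.float32)),np.median(q[:,2]))
# deck
m=(abs(W[...,2]-60)<6);m[:, :200]=0;m[:,360:]=0;m[:170]=0;m[290:]=0
q=W[m][:,:2].astype(np.float32);r=cv2.minAreaRect(q);print("deck",r,cv2.boxPoints(r),np.median(W[m][:,2]))
E
```

```text
(282, 238) [492.3  -6.3  80.4]
(318, 310) [336.7 -82.9  29.3]
(230, 265) [438.7 108.5  59.2]
(340, 190) [ 600.9 -145.5   59. ]
(282, 265) [435.5  -5.2  60.5]
(282, 130) [771.  -22.8  10.1]
(230, 190) [598.1 104.1  98.3]
(384, 215) [ 535.3 -230.    89.6]
(170, 200) [572.8 227.7 128. ]
(410, 205) [ 537.  -246.7  191. ]
die 669 [461.98793105 -35.01531688  72.9099827 ] [523.62556482  26.37314452  83.6907181 ] ((492.8408203125, -4.515690803527832), 31.81559944152832) 79.69789236063968
big 1335 [ 292.03020193 -126.0683963    10.32301995] [379.58292856 -36.97132455  32.8391035 ] ((335.7620849609375, -81.62257385253906), 44.688232421875) 27.498678790416875
deck ((530.4613647460938, -4.6973724365234375), (300.4868469238281, 227.8281707763672), 88.18172454833984) [[ 411.83746 -151.25072]
 [ 639.55096 -158.4796 ]
 [ 649.08527  141.85597]
 [ 421.37177  149.08485]] 59.34997392754008
```

View pics/crop0.png

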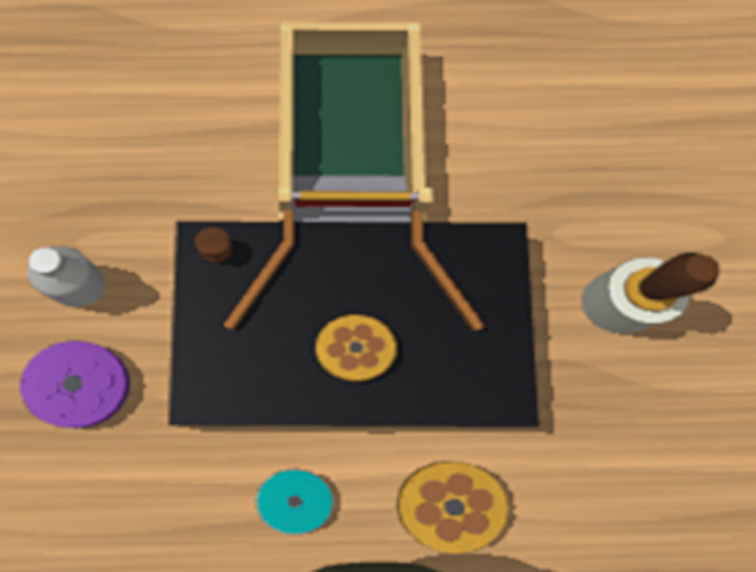

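The crop confirms it: the brass disc on the deck at (282,238) in the full frame is about 64 mm across with its top near 80 mm, while the other brass disc is about 89 mm. Next I refine the chute pose and plan the moves.

Run:
```python
from h import *
from scipy.spatial.transform import Rotation as R
p,d,K,T=load("pics/top0.npz");W=xyz(d,K,T)
g=p.max(2).astype(int)
# deck dark mask, edges in image columns/rows
m=((g<60)).astype(np.uint8);m[:178]=0;m[280:]=0;m[:,:205]=0;m[:,355:]=0
n,l,s,c=cv2.connectedComponentsWithStats(m);k=1+s[1:,4].argmax();m=l==k;print(s[k])
def fit(P):
    P=np.array(P);v=cv2.fitLine(P[:,:2].astype(np.float32),cv2.DIST_HUBER,0,.01,.01).ravel();return v
back=[ray_at_z((u,np.nonzero(m[:,u])[0].max()+.5),60,K,T) for u in range(220,345,3)]
front=[ray_at_z((u,np.nonzero(m[:,u])[0].min()-.5),60,K,T) for u in list(range(240,252,2))+list(range(312,342,2))]
print("back",fit(back),"front",fit(front))
# guides: orange/brown raised pixels z 70..80
hsv=cv2.cvtColor(p,cv2.COLOR_RGB2HSV)
gm=(hsv[...,0]<14)&(hsv[...,1]>120)&(hsv[...,2]>90)&(W[...,2]>68)&(W[...,2]<82)
gm[:, :230]=0;gm[:,335:]=0;gm[235:]=0;gm[:182]=0
for a,b in((230,262),(300,335)):
    mm=gm.copy();mm[:,:a]=0;mm[:,b:]=0;q=W[mm];
    print(len(q))
    for x in range(500,640,10):
        s=q[abs(q[:,0]-x)<5]
        if len(s):print(x,s[:,1].mean().round(1),end="; ")
    print()
# rod + tray walls
q=W[85:172,245:315].reshape(-1,3);w=q[(q[:,2]>62)&(q[:,2]<74)]
for x in range(640,860,20):
    s=w[abs(w[:,0]-x)<10];
    if len(s)>3:
        y=s[:,1];c0=y.mean();print(x,np.median(y[y>c0]).round(1),np.median(y[y<c0]).round(1),end="; ")
w=W[150:185,250:312].reshape(-1,3);w=w[w[:,2]>95];print("\nrod",w.mean(0),w.min(0),w.max(0))
r=[0.55241587,0.44138993,0.55299695,-0.4406881]
M=R.from_quat(r,scalar_first=True).as_matrix();print(M.round(3))
```

```text
[  213   181   136    93 10768]
back [ 3.8529471e-02  9.9925745e-01  4.1842786e+02 -3.4815996e+00] front [ 3.8245365e-02  9.9926835e-01  6.2429559e+02 -4.6908600e+01]
7
520 100.0; 530 94.4; 560 79.6; 570 70.3; 580 68.0; 600 51.7; 
1
580 -66.6; 
660 47.8 -64.9; 680 47.5 -66.2; 700 46.9 -67.4; 720 46.3 -67.1; 740 45.8 -68.4; 760 45.1 -68.4; 780 44.5 -69.1; 800 43.1 -70.2; 820 43.5 -69.7; 840 21.3 -48.7; 
rod [635.5545674  -10.19252295 123.57112053] [404.30547237 -70.39753286  95.31943364] [649.36517623  53.22042671 904.89672682]
[[-0.     0.975  0.222]
 [ 0.001  0.222 -0.975]
 [-1.     0.    -0.001]]
```

```bash
python3 -m jog '[{"linear":[0,0.07,-0.07],"rotation":[0,0,0],"grip":40},{"linear":[0,0.15,-0.15],"rotation":[0,0,0],"grip":40},{"linear":[0,0.24,-0.24],"rotation":[0,0,0],"grip":40},{"linear":[0,0.33,-0.33],"rotation":[0,0,0],"grip":40},{"linear":[0,0.42,-0.42],"rotation":[0,0,0],"grip":40},{"linear":[0,0.51,-0.5],"rotation":[0,0,0],"grip":40},{"linear":[0,0.6,-0.59],"rotation":[0,0,0],"grip":40},{"linear":[0,0.67,-0.66],"rotation":[0,0,0],"grip":40},{"linear":[0,0.72,-0.71],"rotation":[0,0,0],"grip":40},{"linear":[0,0.72,-0.71],"rotation":[0,0,0],"grip":40},{"linear":[0,0.72,-0.71],"rotation":[0,0,0],"grip":40}]'
```

```text
time_s: 1.07
eef_pos: [280.1, -255.6, 231.2]
ee_rot: [0.553, 0.441, 0.553, -0.44]
force: [0.1, -0.9, 0.2]
grip_width: 0.47
```

```bash
python3 -m jog '[{"linear":[0,0.07,-0.07],"rotation":[0.1,0,0],"grip":40},{"linear":[0,0.15,-0.15],"rotation":[0.2,0,0],"grip":40},{"linear":[0,0.24,-0.24],"rotation":[0.3,0,0],"grip":40},{"linear":[0,0.33,-0.33],"rotation":[0.4,0,0],"grip":40},{"linear":[0,0.42,-0.42],"rotation":[0.52,0,0],"grip":40},{"linear":[0,0.51,-0.5],"rotation":[0.52,0,0],"grip":40},{"linear":[0,0.6,-0.59],"rotation":[0.52,0,0],"grip":40},{"linear":[0.05,0.67,-0.66],"rotation":[0.52,0,0],"grip":40},{"linear":[0.15,0.71,-0.7],"rotation":[0.52,0,0],"grip":40},{"linear":[0.26,0.71,-0.7],"rotation":[0.52,0,0],"grip":40},{"linear":[0.35,0.71,-0.7],"rotation":[0.52,0,0],"grip":40},{"linear":[0.35,0.71,-0.7],"rotation":[0.52,0,0],"grip":40}]'
cat > look.py <<'E'
import sys
from rig import *
from h import *
t=sys.argv[1]
for n in sys.argv[2:]:
    c=calibration(n);p,d=capture(n)
    cv2.imwrite(f"pics/{n}{t}.png",p[:,:,::-1]);np.savez(f"pics/{n}{t}.npz",p=p,d=d,K=c["intrinsics"],T=c["world_from_camera"])
E
python3 look.py 1 wrist side
```

```text
time_s: 2.07
eef_pos: [438.4, -3.3, 122.0]
ee_rot: [-0.488, -0.507, -0.494, 0.51]
force: [-0.8, 1.0, -1.0]
grip_width: 0.471
```

View pics/wrist1.png

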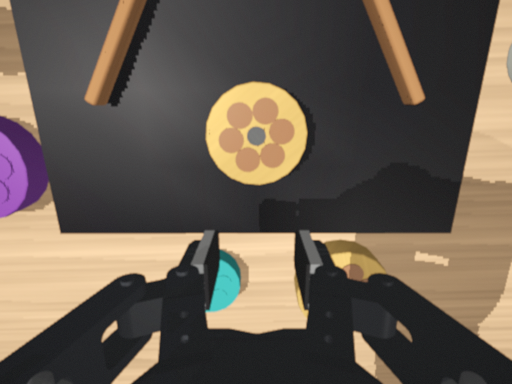

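View pics/side1.png

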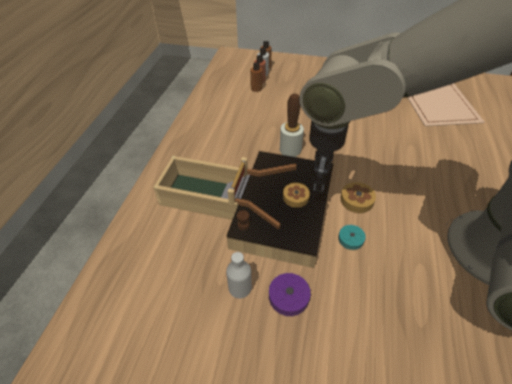

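Wrist view: the die at (256,134) is centred between the fingers (205 and 308), and the deck's back edge is level at row 233, so the yaw matches the chute. Now I descend behind the die.

```bash
python3 -m jog '[{"linear":[0.05,0,0],"rotation":[0,0,0],"grip":40},{"linear":[0.1,0,0],"rotation":[0,0,0],"grip":40},{"linear":[0.14,0,0],"rotation":[0,0,0],"grip":40},{"linear":[0.17,0,0],"rotation":[0,0,0],"grip":40},{"linear":[0.185,0,0],"rotation":[0,0,0],"grip":40},{"linear":[0.185,0,0],"rotation":[0,0,0],"grip":40}]'
python3 look.py 2 wrist side
python3 - <<'E'
from h import *
from rig import sense
from scipy.spatial.transform import Rotation as R
print(R.from_quat(sense()["ee_rot"],scalar_first=True).as_matrix().round(4))
p,d,K,T=load("pics/wrist2.npz");W=xyz(d,K,T)
m=(W[...,2]>72)&(W[...,2]<90)&(d>0);m[:,:190]=0;m[:,330:]=0;m[230:]=0
print(cv2.minEnclosingCircle(W[m][:,:2].astype(np.float32)),W[m].min(0),W[m].max(0))
for r in range(215,260,4): print(r,W[r,205:215:3,2].round(0),W[r,296:310:3].round(0)[:,[0,2]].tolist())
E
```

```text
time_s: 2.67
eef_pos: [441.2, -4.4, 71.5]
ee_rot: [0.491, 0.509, 0.491, -0.509]
force: [0.7, -1.0, -0.0]
grip_width: 0.473
[[ 6.000e-04  9.994e-01 -3.550e-02]
 [ 3.000e-04 -3.550e-02 -9.994e-01]
 [-1.000e+00  6.000e-04 -4.000e-04]]
((491.66015625, -4.914830207824707), 31.975017547607422) [459.68819213 -36.55289662  77.10877506] [523.5903334   25.54355425  82.7449543 ]
215 [60. 60. 60. 60.] [[453.0, 60.0], [452.0, 59.0], [453.0, 60.0], [453.0, 60.0], [453.0, 60.0]]
219 [60. 60. 61. 59.] [[450.0, 59.0], [450.0, 59.0], [451.0, 61.0], [450.0, 59.0], [450.0, 60.0]]
223 [59. 59. 59. 60.] [[448.0, 59.0], [448.0, 59.0], [448.0, 59.0], [448.0, 59.0], [448.0, 60.0]]
227 [59. 60. 60. 60.] [[446.0, 60.0], [446.0, 60.0], [446.0, 60.0], [445.0, 59.0], [445.0, 60.0]]
231 [78. 78. 77. 77.] [[452.0, 79.0], [451.0, 78.0], [451.0, 78.0], [451.0, 78.0], [451.0, 77.0]]
235 [82. 82. 82. 82.] [[449.0, 79.0], [451.0, 83.0], [451.0, 82.0], [451.0, 82.0], [451.0, 82.0]]
239 [87. 88. 87. 86.] [[447.0, 79.0], [451.0, 87.0], [451.0, 87.0], [451.0, 87.0], [451.0, 87.0]]
243 [92. 91. 92. 90.] [[445.0, 80.0], [451.0, 91.0], [451.0, 91.0], [452.0, 92.0], [451.0, 91.0]]
247 [96. 95. 95. 90.] [[444.0, 80.0], [448.0, 90.0], [451.0, 94.0], [452.0, 96.0], [451.0, 95.0]]
251 [99. 99. 99. 90.] [[442.0, 81.0], [447.0, 91.0], [451.0, 99.0], [452.0, 100.0], [451.0, 98.0]]
255 [102. 102.  99.  92.] [[440.0, 82.0], [445.0, 92.0], [450.0, 99.0], [451.0, 102.0], [451.0, 103.0]]
259 [106. 106. 100.  92.] [[438.0, 83.0], [443.0, 92.0], [447.0, 99.0], [513.0, 214.0], [451.0, 106.0]]
```

View pics/wrist2.png

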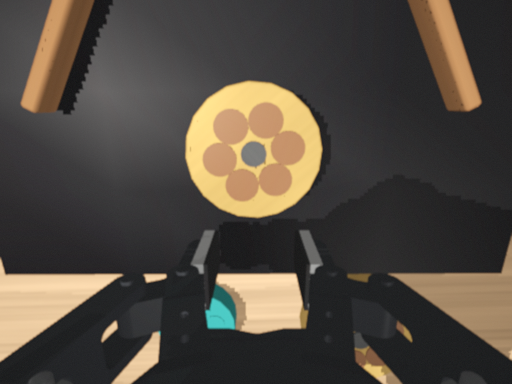

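```bash
python3 -m jog '[{"linear":[0.01,0,0],"rotation":[0,0,0],"grip":40},{"linear":[0.028,0,0],"rotation":[0,0,0],"grip":40},{"linear":[0.028,0,0],"rotation":[0,0,0],"grip":40},{"linear":[0.028,0,0],"rotation":[0,0,0],"grip":40}]'
python3 look.py 3 wrist
python3 - <<'E'
from h import *
p,d,K,T=load("pics/wrist3.npz");W=xyz(d,K,T)
for r in range(225,240,1): print(r,W[r,205:215:3,2].round(0),W[r,299:312:3].round(0)[:,[0,2]].tolist())
E
```

```text
time_s: 3.1
eef_pos: [441.3, -4.2, 63.5]
ee_rot: [0.491, 0.509, 0.491, -0.509]
force: [-0.6, 0.4, -0.6]
grip_width: 0.47
225 [59. 60. 59. 59.] [[450.0, 60.0], [450.0, 59.0], [450.0, 60.0], [450.0, 60.0], [450.0, 60.0]]
226 [59. 60. 61. 59.] [[449.0, 59.0], [450.0, 59.0], [449.0, 59.0], [449.0, 59.0], [449.0, 60.0]]
227 [59. 59. 60. 60.] [[449.0, 60.0], [449.0, 59.0], [449.0, 60.0], [449.0, 60.0], [448.0, 59.0]]
228 [60. 59. 59. 60.] [[448.0, 59.0], [449.0, 60.0], [449.0, 61.0], [449.0, 61.0], [448.0, 59.0]]
229 [60. 60. 59. 61.] [[448.0, 60.0], [448.0, 60.0], [448.0, 60.0], [447.0, 59.0], [447.0, 59.0]]
230 [60. 59. 60. 60.] [[447.0, 58.0], [447.0, 60.0], [447.0, 60.0], [447.0, 59.0], [447.0, 60.0]]
231 [70. 70. 69. 70.] [[452.0, 70.0], [451.0, 70.0], [451.0, 70.0], [451.0, 69.0], [446.0, 59.0]]
232 [71. 72. 72. 72.] [[451.0, 70.0], [451.0, 71.0], [451.0, 71.0], [451.0, 71.0], [446.0, 60.0]]
233 [72. 72. 72. 72.] [[452.0, 74.0], [452.0, 73.0], [452.0, 73.0], [451.0, 73.0], [445.0, 59.0]]
234 [73. 72. 74. 74.] [[451.0, 73.0], [451.0, 74.0], [451.0, 73.0], [451.0, 73.0], [445.0, 60.0]]
235 [75. 75. 74. 74.] [[451.0, 74.0], [451.0, 74.0], [451.0, 75.0], [451.0, 75.0], [444.0, 59.0]]
236 [75. 76. 76. 77.] [[452.0, 77.0], [451.0, 76.0], [452.0, 76.0], [451.0, 75.0], [444.0, 61.0]]
237 [76. 77. 77. 76.] [[451.0, 76.0], [452.0, 77.0], [451.0, 77.0], [451.0, 76.0], [451.0, 76.0]]
238 [78. 78. 79. 79.] [[451.0, 78.0], [452.0, 78.0], [451.0, 78.0], [451.0, 78.0], [451.0, 78.0]]
239 [79. 78. 80. 78.] [[451.0, 79.0], [451.0, 79.0], [452.0, 79.0], [451.0, 79.0], [451.0, 79.0]]
```

```bash
python3 -m jog '[{"linear":[0.003,0.015,0],"rotation":[0,0,0],"grip":40},{"linear":[0.006,0.035,0],"rotation":[0,0,0],"grip":40},{"linear":[0.006,0.055,0],"rotation":[0,0,0],"grip":40},{"linear":[0.006,0.075,-0.001],"rotation":[0,0,0],"grip":40},{"linear":[0.006,0.095,-0.001],"rotation":[0,0,0],"grip":40},{"linear":[0.006,0.115,-0.002],"rotation":[0,0,0],"grip":40},{"linear":[0.006,0.135,-0.002],"rotation":[0,0,0],"grip":40},{"linear":[0.006,0.155,-0.002],"rotation":[0,0,0],"grip":40},{"linear":[0.006,0.175,-0.003],"rotation":[0,0,0],"grip":40},{"linear":[0.006,0.195,-0.003],"rotation":[0,0,0],"grip":40},{"linear":[0.006,0.215,-0.003],"rotation":[0,0,0],"grip":40},{"linear":[0.006,0.235,-0.004],"rotation":[0,0,0],"grip":40},{"linear":[0.006,0.255,-0.004],"rotation":[0,0,0],"grip":40},{"linear":[0.006,0.275,-0.005],"rotation":[0,0,0],"grip":40},{"linear":[0.006,0.295,-0.005],"rotation":[0,0,0],"grip":40},{"linear":[0.006,0.315,-0.005],"rotation":[0,0,0],"grip":40},{"linear":[0.006,0.335,-0.006],"rotation":[0,0,0],"grip":40},{"linear":[0.006,0.35,-0.006],"rotation":[0,0,0],"grip":40},{"linear":[0.006,0.36,-0.006],"rotation":[0,0,0],"grip":40},{"linear":[0.006,0.36,-0.006],"rotation":[0,0,0],"grip":40}]'
python3 look.py 4 wrist side
```

```text
time_s: 4.82
eef_pos: [550.0, -6.4, 61.9]
ee_rot: [0.491, 0.509, 0.491, -0.508]
force: [0.2, -0.1, -0.4]
grip_width: 0.467
```

View pics/wrist4.png

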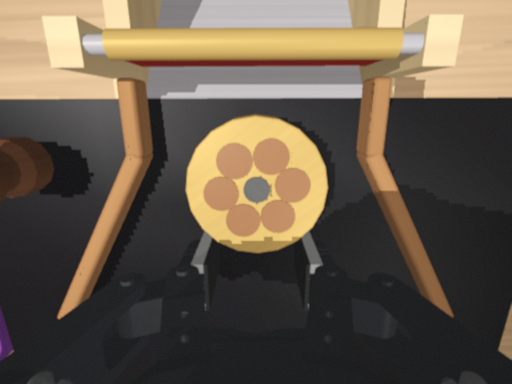

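View pics/side4.png

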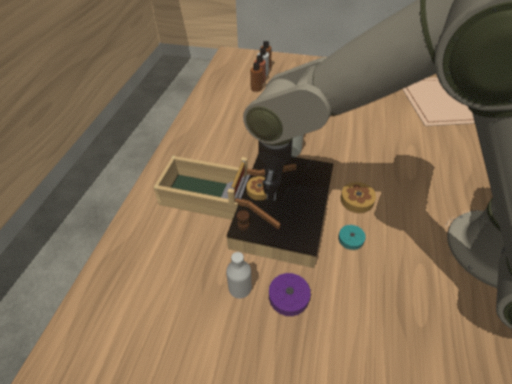

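Wrist view: the die at (257,190) is cradled between the fingertips, and the straight guides run at columns 137 and 372. The lip is at row 98 and the rod at row 44.

Run:
```python
from h import *
p,d,K,T=load("pics/wrist4.npz");W=xyz(d,K,T)
m=(W[...,2]>76)&(W[...,2]<84)&(d>0);m[:,:180]=0;m[:,335:]=0;m[235:]=0;m[:110]=0
print("die",cv2.minEnclosingCircle(W[m][:,:2].astype(np.float32)))
for u in(200,256,320):print("lip",ray_at_z((u,98),60,K,T).round(1))
print("guides",ray_at_z((151,120),76,K,T).round(1),ray_at_z((361,120),76,K,T).round(1))
print("rod",W[44,[200,256,320]].round(1), "posts",ray_at_z((64,40),108,K,T).round(1),ray_at_z((440,40),108,K,T).round(1))
```

```text
die ((586.3280639648438, -7.595311164855957), 31.777000427246094)
lip [626.3  17.6  60. ]
lip [625.4  -8.8  60. ]
lip [624.3 -39.1  60. ]
guides [617.6  36.5  76. ] [614.4 -53.5  76. ]
rod [[640.3   7.4 107.8]
 [639.5  -9.4 108.8]
 [639.1 -28.7 107.6]] posts [642.8  48.  108. ] [638.8 -64.5 108. ]
```

```bash
python3 -m jog '[{"linear":[0,0.012,0],"rotation":[0,0,0],"grip":40},{"linear":[0,0.027,0],"rotation":[0,0,0],"grip":40},{"linear":[0,0.042,0],"rotation":[0,0,0],"grip":40},{"linear":[0,0.057,0],"rotation":[0,0,0],"grip":40},{"linear":[0,0.072,0],"rotation":[0,0,0],"grip":40},{"linear":[0,0.087,0],"rotation":[0,0,0],"grip":40},{"linear":[0,0.102,0],"rotation":[0,0,0],"grip":40},{"linear":[0,0.117,0],"rotation":[0,0,0],"grip":40},{"linear":[0,0.132,0],"rotation":[0,0,0],"grip":40},{"linear":[0,0.147,0],"rotation":[0,0,0],"grip":40},{"linear":[0,0.162,0],"rotation":[0,0,0],"grip":40},{"linear":[0,0.177,0],"rotation":[0,0,0],"grip":40},{"linear":[0,0.19,0],"rotation":[0,0,0],"grip":40},{"linear":[0,0.2,0],"rotation":[0,0,0],"grip":40},{"linear":[0,0.207,0],"rotation":[0,0,0],"grip":40},{"linear":[0,0.212,0],"rotation":[0,0,0],"grip":40},{"linear":[0,0.212,0],"rotation":[0,0,0],"grip":40},{"linear":[0,0.212,0],"rotation":[0,0,0],"grip":40}]'
python3 look.py 5 wrist top
```

```text
time_s: 6.42
eef_pos: [612.9, -8.5, 61.8]
ee_rot: [0.491, 0.509, 0.491, -0.509]
force: [0.0, -0.5, 0.4]
grip_width: 0.467
```

View pics/wrist5.png

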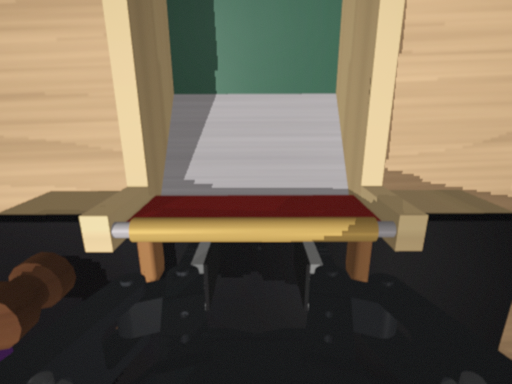

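View pics/top5.png

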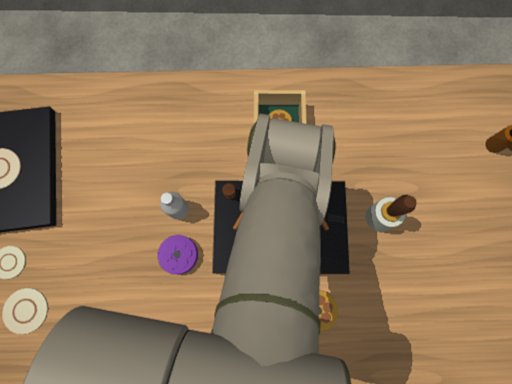

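The top view shows the die in the tray at (281,116). In the wrist view the flap hangs under the rod again, and the ramp is empty. Now I draw the fingers back.

```bash
python3 -m jog '[{"linear":[0,-0.03,0],"rotation":[0,0,0],"grip":40},{"linear":[0,-0.08,0],"rotation":[0,0,0],"grip":40},{"linear":[0,-0.15,0],"rotation":[0,0,0],"grip":40},{"linear":[0,-0.23,0],"rotation":[0,0,0],"grip":40},{"linear":[-0.04,-0.31,0],"rotation":[0,0,0],"grip":40},{"linear":[-0.1,-0.39,0],"rotation":[0,0,0],"grip":40},{"linear":[-0.18,-0.47,0],"rotation":[0,0,0],"grip":40},{"linear":[-0.27,-0.54,0],"rotation":[0,0,0],"grip":40},{"linear":[-0.35,-0.6,0],"rotation":[0,0,0],"grip":40},{"linear":[-0.4,-0.65,0],"rotation":[0,0,0],"grip":40},{"linear":[-0.4,-0.65,0],"rotation":[0,0,0],"grip":40},{"linear":[-0.4,-0.65,0],"rotation":[0,0,0],"grip":40}]'
python3 look.py 6 wrist top side; sleep 0; python3 look.py 7 top side
python3 - <<'E'
from h import *
for t in "67":
    p,d,K,T=load(f"pics/top{t}.npz");W=xyz(d,K,T)
    hsv=cv2.cvtColor(p,cv2.COLOR_RGB2HSV)
    m=(hsv[...,0]>5)&(hsv[...,0]<28)&(hsv[...,1]>110)&(W[...,2]>20)&(W[...,2]<36);m[:96]=0;m[160:]=0;m[:,262:]&=True;m[:,:260]=0;m[:,303:]=0
    q=W[m];print("die",len(q),cv2.minEnclosingCircle(q[:,:2].astype(np.float32)),np.percentile(q[:,2],[5,50,95]))
for n in("top","side"):
    a,b=[cv2.imread(f"pics/{n}{t}.png").astype(int) for t in "67"];print(n,abs(a-b).max())
p,d,K,T=load("pics/side6.npz");W=xyz(d,K,T)
cv2.imwrite("pics/side6c.png",cv2.resize(cv2.imread("pics/side6.png")[130:300,140:340],None,fx=3.5,fy=3.5,interpolation=2))
E
```

```text
time_s: 7.52
eef_pos: [418.2, -1.8, 182.3]
ee_rot: [0.492, 0.509, 0.49, -0.508]
force: [0.5, 0.2, -0.4]
grip_width: 0.466
die 528 ((785.935546875, -16.299884796142578), 73.8449935913086) [22.74095216 27.65438069 30.75177801]
die 519 ((787.4907836914062, -16.355365753173828), 73.20769500732422) [23.47833868 27.73924569 30.52932508]
top 78
side 24
```

View pics/side6c.png

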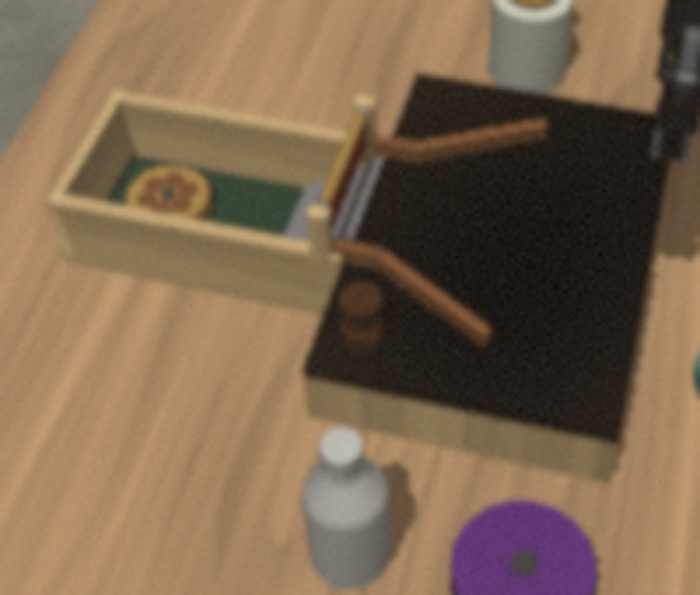

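View pics/top6.png

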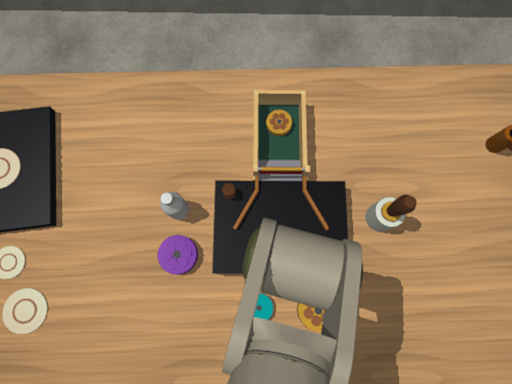

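View pics/wrist6.png

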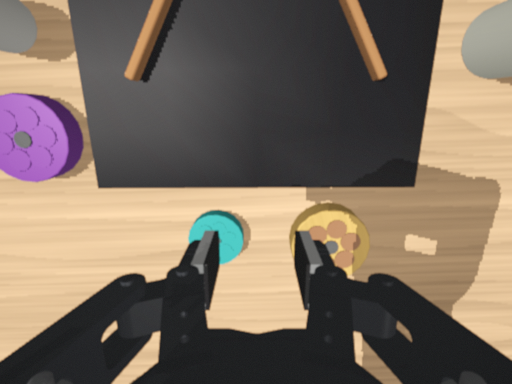

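The die lies flat in the tray (top view 279,122, top height about 28 mm = 8+20). I wait about 1.5 s, then check that it is still and that the flap matches the start picture.

```bash
R='' ; python3 -m jog '[{"linear":[0,0,0],"rotation":[0,0,0],"grip":40},{"linear":[0,0,0],"rotation":[0,0,0],"grip":40},{"linear":[0,0,0],"rotation":[0,0,0],"grip":40},{"linear":[0,0,0],"rotation":[0,0,0],"grip":40},{"linear":[0,0,0],"rotation":[0,0,0],"grip":40},{"linear":[0,0,0],"rotation":[0,0,0],"grip":40},{"linear":[0,0,0],"rotation":[0,0,0],"grip":40},{"linear":[0,0,0],"rotation":[0,0,0],"grip":40},{"linear":[0,0,0],"rotation":[0,0,0],"grip":40},{"linear":[0,0,0],"rotation":[0,0,0],"grip":40},{"linear":[0,0,0],"rotation":[0,0,0],"grip":40},{"linear":[0,0,0],"rotation":[0,0,0],"grip":40},{"linear":[0,0,0],"rotation":[0,0,0],"grip":40},{"linear":[0,0,0],"rotation":[0,0,0],"grip":40},{"linear":[0,0,0],"rotation":[0,0,0],"grip":40},{"linear":[0,0,0],"rotation":[0,0,0],"grip":40},{"linear":[0,0,0],"rotation":[0,0,0],"grip":40},{"linear":[0,0,0],"rotation":[0,0,0],"grip":40}]'
python3 look.py 8 top side
python3 - <<'E'
from h import *
for n,boxes in(("top",{"tray":(96,160,255,305),"flap":(160,182,258,306),"slicker":(180,205,218,242),"bottle":(185,222,155,190),"mallet":(190,235,362,418)}),("side",{"tray":(165,208,165,230),"flap":(165,205,228,258),"slicker":(205,232,233,252),"bottle":(250,300,222,255),"mallet":(92,155,278,305)})):
    I={t:cv2.imread(f"pics/{n}{t}.png").astype(int) for t in "068"}
    for k,(a,b,c,e) in boxes.items():
        f=lambda s,t:abs(I[s]-I[t])[a:b,c:e].mean().round(2)
        print(n,k,"0-8",f("0","8"),"6-8",f("6","8"))
p,d,K,T=load("pics/top8.npz");W=xyz(d,K,T)
m=(abs(W[...,2]-28)<4);m[:100]=0;m[155:]=0;m[:,:262]=0;m[:,300:]=0
m=m.astype(np.uint8);n,l,s,c=cv2.connectedComponentsWithStats(m);k=1+s[1:,4].argmax();q=W[l==k];print(s[k],cv2.minEnclosingCircle(q[:,:2].astype(np.float32)),np.median(q[:,2]))
for t in "08":
    I=cv2.imread(f"pics/side{t}.png")[160:210,220:262];cv2.imwrite(f"pics/flap{t}.png",I)
cv2.imwrite("pics/flapcmp.png",cv2.resize(np.hstack([cv2.imread(f"pics/flap{t}.png") for t in "08"]),None,fx=8,fy=8))
E
```

```text
time_s: 9.27
eef_pos: [418.1, -1.6, 180.9]
ee_rot: [-0.49, -0.509, -0.492, 0.509]
force: [-0.5, -0.3, 0.3]
grip_width: 0.468
top tray 0-8 12.37 6-8 0.6
top flap 0-8 4.0 6-8 0.56
top slicker 0-8 1.92 6-8 0.89
top bottle 0-8 5.02 6-8 0.44
top mallet 0-8 4.47 6-8 0.52
side tray 0-8 9.59 6-8 1.57
side flap 0-8 4.67 6-8 1.91
side slicker 0-8 3.4 6-8 2.29
side bottle 0-8 6.55 6-8 1.46
side mallet 0-8 5.29 6-8 1.58
[266 110  26  25 475] ((785.8557739257812, -12.793638229370117), 32.05449295043945) 27.995402195745328
```

View pics/flapcmp.png

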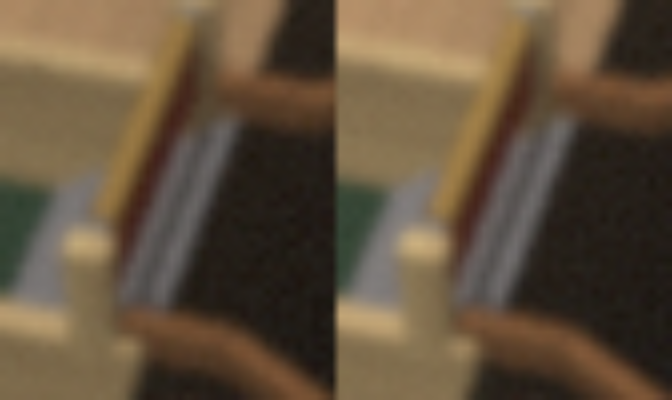

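The flap (left: start, right: now) hangs the same. The bystanders look unmoved and the die is still, so I hand in.

```bash
python3 -c "
from rig import *
print(finish_job())"
```

```text
the job is handed in; nothing more can be done
None
```

The die is in the tray and the flap is shut. I handed the job in at about 9.4 s, but no verdict came back.

I lowered the fingers, 40 mm apart, behind the small brass die and pushed it along the deck without gripping or lifting it. It opened the flap itself, tipped over the lip and slid down the ramp. I then drew the fingers straight back and up, clear of everything.

Last checks:
- **Die:** it lies flat on the tray floor, centred at about (786, -13) mm with its top at 28 mm, as it should be. It did not move between pictures 1.75 s apart.
- **Flap:** it hangs as in the starting picture; I judged this by eye from the side view and did not measure the angle.
- **Bystanders:** the mallet, bottle and slicker did not change in the pictures after the push. Against the starting pictures the crops differed slightly in pixel values. I put that down to lighting or the arm's shadow and did not test it, but their positions look the same by eye.
- **Force:** the readings at the end of each move stayed around 1 N or less; I did not see the peaks within moves.

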